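# Reset the door stay of a sweets case

### The arm

A 6-joint arm with a two-finger parallel gripper is mounted at the origin on the work surface. World frame = base frame: x ahead of the robot, y to its left, z up, the work surface at z = 0. Lengths are in m, angles in degrees, forces in N, time in s.
With the tool pointing down it reaches from about 0.35 to 0.875 m from the base axis. Payload 4.2 kg.
Tool frame: the origin (TCP) lies at the very end of the fingers, on their centre line; the grasp point (between the pads) lies 19 mm behind it; z points along the fingers, y is the line along which they close (so a half turn about z gives the same grasp; the last joint's range is limited). The gripper opens to 85 mm and grips with 20 to 120 N. Pads are 22 mm wide; open, the fingers measure 114 mm over their backs; the gripper's body (76 mm by 85 mm) begins 54 mm behind the grasp point. The pads swing forward as they close: fully open they stand 13 mm farther back than shut.
Start: joints at [-49.87, 22.042, 0.453, 0, -68.411, -14.817], TCP at [0.267, -0.565, 0.231] pointing down, gripper open.
Joint ranges: [-179.83, 179.83], [-69.29, 118.12], [-61.27, 80.66], [-181.25, 117.63], [-171.15, -9.14], [-177.46, 177.46]. Speed limits (degrees/s): [159.86, 159.86, 180, 180, 180, 180].

### API

Orientations are given as a 3x3 rotation matrix whose columns are the frame's x, y, z axes.
In Python, from bench import bot, capture, camera_model gives the robot as it stands. The module is installed in compiled form; this text tells all that it offers.
- The arm moves only by the shell command python3 -m inch 'ROWS' [OPENING] [FORCE]. ROWS is JSON, a list of rows, each an object with "travel": the shift along the world's x, y, z normalised to -1 to 1, where 1 is 0.15 m, a list of three; "twist": the turn, a rotation vector about the world's x, y, z normalised to -1 to 1, where 1 is 360 degrees, a list of three. In form: [{"travel": [x, y, z], "twist": [ax, ay, az]}, ...]. A call has 1 to 10 rows; each row is the pose to reach, as a shift and turn from the pose commanded when the call began, turning the shorter way round; what a row does not reach only later rows make up. A row lasts 1/12 s, in which the tool goes at most 41.7 mm and 7.16 degrees, less where a joint would pass 70% of its speed; a pose out of reach is approached as far as the arm can. A call with a number of a shift or a turn outside -1 to 1 is refused whole. A call with a gripper value outside its range is refused whole. OPENING is the gripper's target within -1 to 1 (shut at 1, half-way at 0, fully open at -1), set as the call begins (- or left out, the last holds). The fingers move at their own pace and stop on an object; FORCE is the grip in N (left out, the last holds). Time passes only in rows, so rows that repeat a pose let the fingers close. It gives the time, the measured TCP pose, the force, the opening and the grip force at its end, in the units of the state.
- bot.get_state(): the state, without advancing time (a new reading comes with each control period).
- capture(name): name is "scene" or "top" or "wrist"; returns the picture (400x640x3 uint8, blue, green, red); there is no depth.
- camera_model(name): a dict with "fx", "fy", "cx", "cy" (pixels), "dist_coeffs" ([k1, k2, p1, p2, k3] as OpenCV has them; the pictures are not rectified), "rvec" (rotation vector, rad) and "tvec" (3), from world to camera coordinates, as OpenCV has them; the wrist camera has in their place "tool_from_camera" (4x4, takes a point from camera to tool coordinates, whose origin is the TCP and whose axes are the flange's). Camera axes: x right, y down, z forward; pixel columns grow to the right and rows downward; lengths in m; the calibration is good to about 2 mm. A picture is of the moment at which its call begins: read the wrist's pose just before it. camera_model takes no time and is no camera call.
- bot.sign_off(): hands the job in; it is judged then, once.
The state is a dict: "time": time; "q": joint angles; "qd": joint speeds; "effort": joint torques, N m; "tcp_pos": TCP position; "tool_rot": TCP orientation; "wrist_force": force on the tool from outside, world axes, zero at the start; "torque": the same for the moment, N m; "opening": finger opening in m; "grasp_force": force on a finger pad.
Only numpy, scipy, OpenCV 4.12 (cv2) and the standard library are available. Lean on these libraries where they do the work, as an engineer would, in place of code of your own. Each camera call takes 0.05 s, during which the arm holds its last target. There are 200 camera calls.

### The job

The glass door of the sweets case on the stall is propped wide open by the stay on the roof. Lift the stay off its pin by the black knob, ease the door in with it, and drop the third hole from the knob (the slot it hangs on now is the first) over the pin until the stay is pressed fully home. Feel for the pin gently rather than forcing it, do not shut the door or throw it wider open, and leave the other goods where they are.

Things in the scene. Friction and masses are not known exactly. Their poses are not given: they have to be found in the camera images.
- case: Display case, wood and glass, 260 deep (x) by 340 wide (y), flat roof 200 mm above the table. Origin: centre of its underside; x points to the side with the door, z up. Fixed; its place and yaw vary.
- keep: Steel plate 64 x 30 x 4 mm on the roof, carrying the pin. Origin: its middle, 8 mm above the roof, where the stay's underside lies when home; at 10, 15, 208 mm in the case's frame, axes as the case's. The upright flat-topped pin, 8 mm thick, 12 mm tall above the origin, is clamped in a slot along x, up to 9 mm off the origin either way, differently each time: feel for it (or see it).
- pivot (a point): The stay's pivot on the door's top rail, 210 mm from the door's upright hinge axis, which is at x 138, y -150 mm in the case's frame. The door, 300 mm long, opens to +x: open by angle a, its pivot is at x 138 + 210 sin a, y -150 + 210 cos a, z 208 mm in the case's frame. Here the stay swivels freely and tilts up on a cross rivet.
- door (a joint): Opening of the door, rad, 0 shut, growing as it opens. About 0.62 at the start (hole 1 on the pin), 0.42 with hole 2, 0.23 with hole 3, 0.05 with hole 4 (holes 2 to 4: 0.05 more or less as the pin is set). The hinge is stiff: the door stays where it is left, and takes 1 to 2 N along the stay to move.
- stay: Flat aluminium bar, 24 mm wide, 5 mm thick, 317 mm long, four holes in a row, a black knob near its free end. Origin: the pivot, on the bar's underside; x runs along the bar to the knob, z up. Its rivet is stiff: the bar stays at the tilt where it is left and must be pushed down (under 2 N at the knob, more if it rubs on the pin). Home, it lies level and can go no lower.
- hole1 (a point): Centre of hole 1, next to the knob, on the bar's underside, 250 mm from the pivot. It is a slot, 29 mm along the bar and 9.8 mm wide; the pin stands anywhere along it at the start. The other three holes are round, 9.8 mm wide. All go right through the bar.
- hole2 (a point): Centre of hole 2 on the bar's underside, 215 mm from the pivot.
- hole3 (a point): Centre of hole 3, the one wanted, on the bar's underside, 180 mm from the pivot.
- hole4 (a point): Centre of hole 4, next to the pivot, on the bar's underside, 145 mm from the pivot.
- knob (a point): Middle of the black upright knob, a cylinder 18 mm thick and 30 mm tall on top of the bar, 290 mm from the pivot; this point lies 20 mm above the bar's underside, 15 mm below the knob's top. The door and the stay follow the knob when it is held.
- jar: Jar of berries with a red lid, 64 mm wide, 95 mm tall, standing loose on the roof; origin in its underside. To be left alone.
- tag_box: Small cardboard box of price tags, 85 x 60 x 36 mm, loose on the roof; origin in its underside. To be left alone.
- tray_pink: Cardboard tray of pink sweets, 220 x 150 x 60 mm, on the side of the case away from the door; origin in its underside. To be left alone.
- tray_berry: Cardboard tray of dark berries, 220 x 150 x 60 mm, beyond the door of the case; origin in its underside. To be left alone.
- scoop: Aluminium scoop, 220 mm long, 42 mm tall, on the table by the case; origin in its underside. To be left alone.
- card_reader: Black card reader, 160 x 75 x 34 mm, on the table by the case; origin in its underside. To be left alone.

How it is judged:
By the outcome, as a careful person would: the job done as asked, in the order asked, and still so for the second after the job is handed in, with the robot touching nothing.
It also fails if it takes over 51 s, if anything falls off the work surface, if the arm or the gripper's body presses on something with over 40 N, if the wrist force passes 120 N, or if a joint passes its speed limit or range.

## Working session

There is one attempt and no reset: what is moved stays moved. The work goes in short steps, Python scripts to look and compute and a shell command to move; the robot and the scene stay as the last step left them, time stands still between calls to the robot, and variables do not carry over. Pictures are saved under pics/ and viewed, at most 10 in all, crops included, and the job is handed in when it is done.

```bash
mkdir -p pics
python3 - <<'E'
from bench import bot,capture,camera_model
import cv2,numpy as np
s=bot.get_state();print(s['time'],s['tcp_pos'],np.round(s['tool_rot'],3).tolist(),s['opening'])
for n in['scene','top']:
    cv2.imwrite(f'pics/{n}0.png',capture(n));m=camera_model(n);print(n,{k:np.round(v,4).tolist() for k,v in m.items()})
print(camera_model('wrist'))
E
```

```text
0.0 [ 0.26699233 -0.56444564  0.23020057] [[-0.904, -0.427, -0.001], [-0.427, 0.904, 0.002], [0.0, 0.002, -1.0]] 0.08549018548536094
scene {'fx': 417.0234, 'fy': 417.0234, 'cx': 318.3247, 'cy': 199.7645, 'dist_coeffs': [-0.0161, 0.0, 0.0, 0.0, 0.0], 'rvec': [1.1647, 2.4965, -0.8492], 'tvec': [0.3063, -0.2936, 1.5519]}
top {'fx': 450.5969, 'fy': 450.5969, 'cx': 312.2465, 'cy': 196.0146, 'dist_coeffs': [-0.0089, 0.0, 0.0, 0.0, 0.0], 'rvec': [2.2085, -2.1743, 0.1088], 'tvec': [0.056, 0.5905, 1.242]}
{'fx': 321.56813064385153, 'fy': 321.56813064385153, 'cx': 317.5046129426061, 'cy': 198.98385213959247, 'dist_coeffs': array([-0.02152893,  0.        ,  0.        ,  0.        ,  0.        ]), 'tool_from_camera': array([[-4.88734752e-04, -9.51790730e-01, -3.06747727e-01,
         7.88507110e-02],
       [ 9.99999820e-01, -3.58374141e-04, -4.81299340e-04,
         4.79179220e-04],
       [ 3.48165797e-04, -3.06747907e-01,  9.51790734e-01,
        -1.43140279e-01],
       [ 0.00000000e+00,  0.00000000e+00,  0.00000000e+00,
         1.00000000e+00]])}
```

View pics/top0.png

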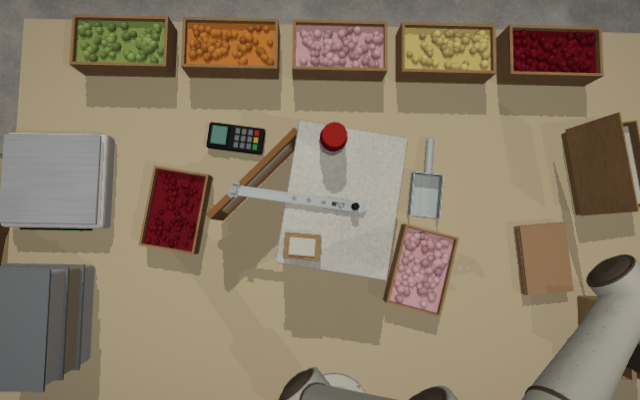

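View pics/scene0.png

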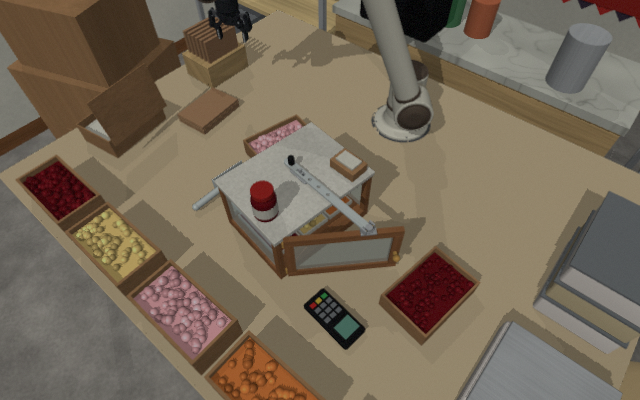

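The top view shows the roof with corners near (302,122), (407,138), (388,280) and (277,262). The knob is at (356,206), the pivot at about (234,190), the jar at (334,137) and the tag box at (302,246). The scene view agrees: the stay runs from the door rail to the knob at (291,160).

```bash
cat > h.py <<'E'
import cv2,numpy as np
from bench import bot,capture,camera_model
from scipy.spatial.transform import Rotation as R
def cam(n,s=None):
    m=camera_model(n);K=np.array([[m['fx'],0,m['cx']],[0,m['fy'],m['cy']],[0,0,1]])
    if 'rvec' in m:
        Rw=R.from_rotvec(np.ravel(m['rvec'])).as_matrix().T;o=-Rw@np.ravel(m['tvec'])
    else:
        T=np.array(m['tool_from_camera']);A=np.array(s['tool_rot']);Rw=A@T[:3,:3];o=np.array(s['tcp_pos'])+A@T[:3,3]
    return K,np.array(m['dist_coeffs']),Rw,o
def onz(c,uv,z):
    K,d,Rw,o=c
    u=cv2.undistortPoints(np.array(uv,float).reshape(-1,1,2),K,d).reshape(-1,2)
    r=np.c_[u,np.ones(len(u))]@Rw.T
    return o+r*((z-o[2])/r[:,2])[:,None]
def proj(c,P):
    K,d,Rw,o=c
    return cv2.projectPoints(np.array(P,float).reshape(-1,1,3),R.from_matrix(Rw.T).as_rotvec(),-Rw.T@o,K,d)[0].reshape(-1,2)
E
python3 - <<'E'
from h import *
im=cv2.imread('pics/top0.png');hsv=cv2.cvtColor(im,cv2.COLOR_BGR2HSV)
m=((hsv[...,1]<45)&(hsv[...,2]>110)).astype(np.uint8)
roi=np.zeros_like(m);roi[110:290,265:415]=1;m*=roi
m=cv2.morphologyEx(m,cv2.MORPH_CLOSE,np.ones((9,9)));m=cv2.morphologyEx(m,cv2.MORPH_OPEN,np.ones((21,21)))
c=max(cv2.findContours(m,0,2)[0],key=cv2.contourArea)
r=cv2.minAreaRect(c);b=cv2.boxPoints(r);print(r,b)
C=cam('top');W=onz(C,b,.2);print(W.round(4),[np.linalg.norm(W[i]-W[i-1]).round(4) for i in range(4)])
k=((im.max(2)<45)).astype(np.uint8);k[:190]=0;k[220:]=0;k[:,:340]=0;k[:,375:]=0
ys,xs=np.nonzero(k);kc=[xs.mean(),ys.mean()];print('knob',kc,len(xs),onz(C,[kc],.238))
cv2.imwrite('pics/c.png',cv2.resize(im[110:290,205:415],None,fx=3.3,fy=3.3,interpolation=2))
E
```

```text
((340.9000549316406, 199.65957641601562), (115.10749053955078, 144.50155639648438), 9.066502571105957) [[272.68002 261.9383 ]
 [295.4507  119.24213]
 [409.1201  137.38086]
 [386.3494  280.07703]]
[[ 0.4167  0.1607  0.2   ]
 [ 0.7629  0.1126  0.2   ]
 [ 0.7235 -0.1663  0.2   ]
 [ 0.3773 -0.111   0.2   ]] [np.float64(0.2745), np.float64(0.3496), np.float64(0.2817), np.float64(0.3505)]
knob [np.float64(354.8181818181818), np.float64(206.0)] 33 [[ 0.55089745 -0.02983441  0.238     ]]
```

View pics/c.png

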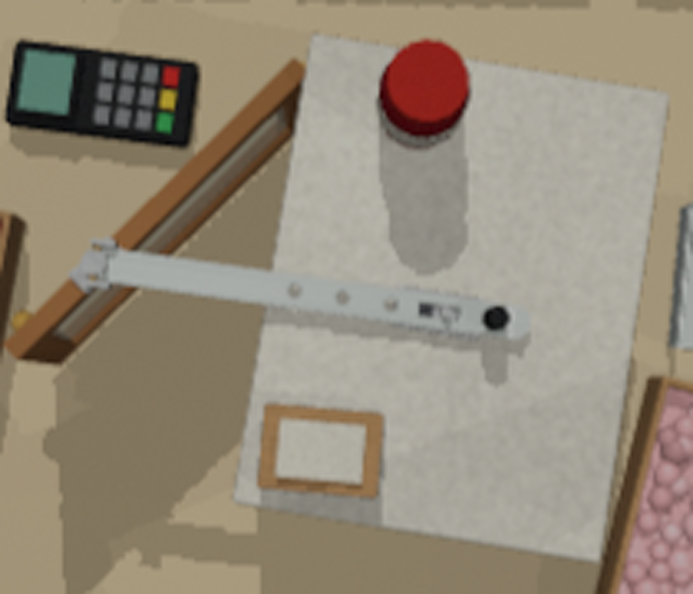

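The crop shows the roof corners at (313,35), (668,93), (603,560) and (235,500). The holes are at about (294,290), (342,296) and (391,304), the slot spans 418–462 with the pin near (448,314), and the knob top is at (496,318). The jar and tag box are clear of the stay.

```bash
cat >> h.py <<'E'
def case():
    return np.load('case.npy')
E
python3 - <<'E'
from h import *
C=cam('top')
f=lambda p:np.array(p)/3.3+[205,110]-0.35
W=onz(C,f([[313,35],[668,93],[603,560],[235,500]]),.2)[:,:2]
L=np.array([[.13,-.17],[-.13,-.17],[-.13,.17],[.13,.17]])
print('W',W.round(4).tolist())
H=(W-W.mean(0)).T@L;U,_,V=np.linalg.svd(H);D=np.diag([1,np.linalg.det(U@V)]);Rr=U@D@V
t=W.mean(0);print('resid mm',((L@Rr.T+t-W)*1e3).round(1).tolist(),'yaw',np.degrees(np.arctan2(Rr[1,0],Rr[0,0])),t)
T=np.eye(4);T[:2,:2]=Rr;T[:2,3]=t;np.save('case.npy',T)
inv=lambda P:((np.array(P)[:,:2]-t)@Rr*1e3).round(1).tolist()
kn=onz(C,f([[496,318]]),.243);print('knob',kn,inv(kn))
pin=onz(C,f([[448,314]]),.22);print('pin',pin,inv(pin))
h=onz(C,f([[391,304],[342,296],[294,290]]),.213);print('h2-4',inv(h))
for a in(.62,.42,.23):
    p=np.array([.138+.21*np.sin(a),-.15+.21*np.cos(a)]);print(a,p*1e3,(Rr@p+t).round(4), 'knob pred', end=' ')
    d=np.array([.01,.015])-p;d/=np.linalg.norm(d);k=p+.29*d;print((k*1e3).round(1),(Rr@k+t).round(4))
E
```

```text
W [[0.7606, 0.1027], [0.7222, -0.1612], [0.3791, -0.1134], [0.4186, 0.1531]]
resid mm [[-3.6, -3.1], [-2.5, 3.5], [4.2, 4.4], [1.9, -4.8]] yaw 81.76886072825242 [ 0.57012614 -0.00471015]
knob [[ 0.55058167 -0.02956983  0.243     ]] [[-27.4, 15.8]]
pin [[0.55423224 0.00228074 0.22      ]] [[4.6, 16.7]]
h2-4 [[45.9, 15.6], [81.7, 15.6], [116.6, 16.8]]
0.62 [260.01738371  20.9144759 ] [0.5867 0.2556] knob pred [-29.9  14.1] [ 0.5519 -0.0323]
0.42 [223.62969514  41.74867747] [0.5608 0.2226] knob pred [-64.1   5.7] [ 0.5553 -0.0674]
0.23 [185.87527994  54.46994295] [0.5428 0.187 ] knob pred [-97.1  -9. ] [ 0.5652 -0.1021]
```

```bash
python3 -m inch '[{"travel":[0.1,0.3,0.4],"twist":[0,0,0.018]},{"travel":[0.25,0.6,0.5],"twist":[0,0,0.03]},{"travel":[0.47,0.89,0.53],"twist":[0,0,0.045]},{"travel":[0.47,0.89,0.53],"twist":[0,0,0.045]},{"travel":[0.47,0.89,0.53],"twist":[0,0,0.045]}]' -1
python3 -m inch '[{"travel":[0.47,0.89,0],"twist":[0,0,0.045]},{"travel":[0.47,0.89,0],"twist":[0,0,0.045]},{"travel":[0.47,0.89,0],"twist":[0,0,0.045]},{"travel":[0.47,0.89,0],"twist":[0,0,0.045]},{"travel":[0.47,0.89,0],"twist":[0,0,0.045]}]'
python3 -m inch '[{"travel":[0.47,0.89,0],"twist":[0,0,0.045]},{"travel":[0.47,0.89,0],"twist":[0,0,0.045]},{"travel":[0.47,0.89,0],"twist":[0,0,0.045]},{"travel":[0.47,0.89,0],"twist":[0,0,0.045]},{"travel":[0.47,0.89,0],"twist":[0,0,0.045]}]'
```

```text
time: 0.52
tcp_pos: [0.3399, -0.4285, 0.3132]
tool_rot: [[-0.746, -0.666, 0.003], [-0.666, 0.746, -0.002], [-0.001, -0.004, -1.0]]
wrist_force: [-0.1, 0.2, -0.1]
opening: 0.0857
grasp_force: 0.0
time: 0.93
tcp_pos: [0.4097, -0.2946, 0.3105]
tool_rot: [[-0.53, -0.848, 0.0], [-0.848, 0.53, 0.001], [-0.001, 0.001, -1.0]]
wrist_force: [-0.0, 0.9, 0.1]
opening: 0.0855
grasp_force: 0.0
time: 1.35
tcp_pos: [0.4804, -0.1616, 0.31]
tool_rot: [[-0.273, -0.962, -0.001], [-0.962, 0.273, 0.001], [-0.0, 0.001, -1.0]]
wrist_force: [-0.6, -0.4, 0.6]
opening: 0.0853
grasp_force: 0.0
```

```bash
python3 -m inch '[{"travel":[0.47,0.88,0],"twist":[0,0,0.024]},{"travel":[0.47,0.88,0],"twist":[0,0,0.024]},{"travel":[0.47,0.88,0],"twist":[0,0,0.024]},{"travel":[0.47,0.88,0],"twist":[0,0,0.024]},{"travel":[0.47,0.88,0],"twist":[0,0,0.024]},{"travel":[0.47,0.88,0],"twist":[0,0,0.024]}]'
python3 - <<'E'
from h import *
s=bot.get_state();im=capture('wrist');cv2.imwrite('pics/w1.png',im)
C=cam('wrist',s);T=case()
P=proj(C,[[.5506,-.0296,.243],[.5542,.0023,.22]]);print(s['tcp_pos'],P)
E
```

```text
time: 1.85
tcp_pos: [0.5494, -0.0321, 0.3097]
tool_rot: [[-0.128, -0.992, -0.002], [-0.992, 0.128, -0.001], [0.001, 0.002, -1.0]]
wrist_force: [-0.2, -0.5, -0.1]
opening: 0.0853
grasp_force: 0.0
[ 0.54943013 -0.03208788  0.30972088] [[315.54866819 217.30481212]
 [316.40741717 244.5377195 ]]
```

View pics/w1.png

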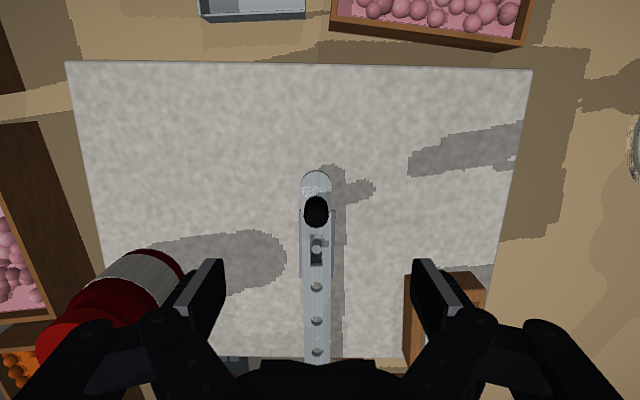

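The wrist view shows the knob top at about (316,217), as predicted. The pin shows bright in the slot at about (316,249), at its knob end. The holes are at rows 287, 321 and 352, and the far roof corners at (67,62) and (531,70).

Run:
```python
from h import *
s=bot.get_state();C=cam('wrist',s);T=case();Rr,t=T[:2,:2],T[:2,3]
inv=lambda P:((np.array(P)[:,:2]-t)@Rr*1e3).round(1).tolist()
im=cv2.imread('pics/w1.png');g=cv2.cvtColor(im,6)
print(g[238:268,308:325:2])
for n,uv,z in[('pin',[[316,249]],.22),('knob',[[316,217]],.243),('holes',[[316,287],[316.5,321],[317,352]],.213),('corners',[[66,62],[532,70]],.2)]:
    P=onz(C,uv,z);print(n,P.round(4).tolist(),inv(P))
```

```text
[[143  95  91 114 103 118 123 122 123]
 [148  96  99  76  52  70  95 113  98]
 [152  97  83  59  53  55  69  98 102]
 [152  92  67  62  56  59  50  81 105]
 [152  89  69  61  54  60  51  85 106]
 [153  89  69  60  51  57  51  89 106]
 [151  88  67  54  75  66  49  85 107]
 [152  87  63 108 120 123  44  83 107]
 [151  84  82 139 135 147  68  96 102]
 [152  78 123 134 131 141 122 124 130]
 [152  72 139 131 131 138 141 135 150]
 [152  70 138 130 130 139 139 134 147]
 [151  70 140 131 129 141 141 133 146]
 [152  83 109 134 130 143 130 134 146]
 [152  93  44 142 137 150  76 141 146]
 [151  96  18 104 111 106  32 146 147]
 [150  99  25  37  54  37  40 147 147]
 [151 100  28  30  29  31  41 147 145]
 [150 101  28  31  34  33  40 146 146]
 [150 101  31  34  35  33  41 147 146]
 [150 103  32  34  34  35  42 133 146]
 [151 106  31  35  35  35  33 122 146]
 [150  97  32  36  34  35  24 124 147]
 [150  91  32  34  33  35  26 126 145]
 [150  92  28  31  30  31  24 128 147]
 [150  91  45  57  54  55  50 113 146]
 [150  90  60  67  65  66  60  99 147]
 [150  88  65  65  66  68  74 118 146]
 [149 106 114 116 121 120 125 137 146]
 [148 139 151 148 151 141 152 145 145]]
pin [[0.5548, 0.0055, 0.22]] [[7.9, 16.6]]
knob [[0.5499, -0.0305, 0.243]] [[-28.4, 16.3]]
holes [[0.56, 0.0449, 0.213], [0.5642, 0.0799, 0.213], [0.5683, 0.1145, 0.213]] [[47.7, 17.1], [82.9, 17.9], [117.7, 18.8]]
corners [[0.7192, -0.1594, 0.2], [0.3779, -0.1087, 0.2]] [[-131.7, -169.7], [-130.4, 175.3]]
```

```bash
python3 -m inch '[{"travel":[0.005,0.013,-0.25]},{"travel":[0.005,0.013,-0.45]},{"travel":[0.005,0.013,-0.55]},{"travel":[0.005,0.013,-0.62]},{"travel":[0.005,0.013,-0.62]},{"travel":[0.005,0.013,-0.62]}]' -0.2 2>&1 || true
python3 - <<'E'
from h import *
from scipy.optimize import brentq
s=bot.get_state();print(s['tcp_pos'],s['opening'],s['wrist_force'])
yaw=np.radians(81.65);Rr=np.array([[np.cos(yaw),-np.sin(yaw)],[np.sin(yaw),np.cos(yaw)]])
pw=np.array([.5548,.0055]);pc=np.array([.0078,.015]);t=pw-Rr@pc
piv=lambda a:np.array([.138+.21*np.sin(a),-.15+.21*np.cos(a)])
sol=lambda L:brentq(lambda a:np.linalg.norm(piv(a)-pc)-L,0,.8)
a0,a3=sol(.2548),sol(.18);print('a',a0,sol(.215),a3)
for a in np.linspace(a0,a3,7):
    p=piv(a);d=(pc-p)/np.linalg.norm(pc-p);k=p+.29*d;w=Rr@k+t;dw=Rr@d
    print(round(a,3),'piv',(Rr@p+t).round(4),'knob',w.round(4),'bar yaw',np.degrees(np.arctan2(dw[1],dw[0])).round(2))
E
```

```text
invalid input
[ 0.54905848 -0.03291948  0.31007563] 0.08566195961475886 [-0.09789542  0.21565532  0.06987643]
a 0.6350017545810471 0.4062273790377383 0.2173541756565042
0.635 piv [0.5878 0.2582] knob [ 0.5502 -0.0294] bar yaw -97.44
0.565 piv [0.5779 0.2474] knob [ 0.5503 -0.0413] bar yaw -95.44
0.496 piv [0.5687 0.236 ] knob [ 0.5512 -0.0534] bar yaw -93.45
0.426 piv [0.5604 0.224 ] knob [ 0.553  -0.0659] bar yaw -91.46
0.357 piv [0.5529 0.2115] knob [ 0.5556 -0.0785] bar yaw -89.47
0.287 piv [0.5463 0.1984] knob [ 0.5591 -0.0913] bar yaw -87.48
0.217 piv [0.5406 0.1849] knob [ 0.5634 -0.1042] bar yaw -85.49
```

```bash
python3 -m inch '[{"travel":[0.008,0.016,-0.25],"twist":[0,0,0]},{"travel":[0.008,0.016,-0.45],"twist":[0,0,0]},{"travel":[0.008,0.016,-0.55],"twist":[0,0,0]},{"travel":[0.008,0.016,-0.62],"twist":[0,0,0]},{"travel":[0.008,0.016,-0.62],"twist":[0,0,0]},{"travel":[0.008,0.016,-0.62],"twist":[0,0,0]}]' -0.2
```

```text
time: 2.4
tcp_pos: [0.5506, -0.0311, 0.2184]
tool_rot: [[-0.131, -0.991, 0.001], [-0.991, 0.131, -0.001], [0.0, -0.001, -1.0]]
wrist_force: [-0.3, 0.2, -0.4]
opening: 0.0509
grasp_force: 0.0
```

```bash
python3 -m inch '[{"travel":[0,0,-0.014],"twist":[0,0,0]},{"travel":[0,0,-0.014],"twist":[0,0,0]},{"travel":[0,0,-0.014],"twist":[0,0,0]},{"travel":[0,0,-0.014],"twist":[0,0,0]},{"travel":[0,0,-0.014],"twist":[0,0,0]},{"travel":[0,0,-0.014],"twist":[0,0,0]},{"travel":[0,0,-0.014],"twist":[0,0,0]}]' 1 40
```

```text
time: 2.98
tcp_pos: [0.5506, -0.0301, 0.216]
tool_rot: [[-0.13, -0.992, 0.001], [-0.992, 0.13, -0.0], [0.0, -0.001, -1.0]]
wrist_force: [-0.3, -1.0, 0.0]
opening: 0.0166
grasp_force: 39.1
```

```bash
python3 -m inch '[{"travel":[0,0.001,0.034],"twist":[-0.0028,0.0004,0]},{"travel":[0,0.003,0.067],"twist":[-0.0055,0.0007,0]},{"travel":[0.001,0.006,0.101],"twist":[-0.0083,0.0011,0]},{"travel":[0.001,0.008,0.135],"twist":[-0.011,0.0015,0]},{"travel":[0.002,0.012,0.165],"twist":[-0.0135,0.0018,0]},{"travel":[0.002,0.014,0.185],"twist":[-0.0152,0.002,0]},{"travel":[0.002,0.014,0.185],"twist":[-0.0152,0.002,0]}]'
python3 - <<'E'
from h import *
im=capture('wrist');cv2.imwrite('pics/w2.png',im)
E
```

```text
time: 3.57
tcp_pos: [0.551, -0.0275, 0.2441]
tool_rot: [[-0.128, -0.992, -0.012], [-0.987, 0.129, -0.096], [0.097, -0.001, -0.995]]
wrist_force: [0.9, -1.4, -1.5]
opening: 0.0163
grasp_force: 39.0
```

View pics/w2.png

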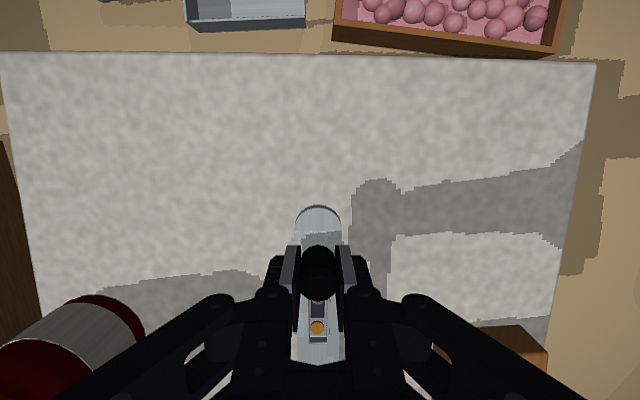

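The stay is up with the knob firmly held. The pin, at (317,328), is seen through the slot below it. Next I ease the door in.

```bash
python3 -m inch '[{"travel":[0,-0.02,0],"twist":[0,0,0.0014]},{"travel":[0,-0.05,0],"twist":[0,0,0.0035]},{"travel":[0.001,-0.08,0],"twist":[0,0,0.0055]},{"travel":[0.003,-0.12,0],"twist":[0,0,0.0083]},{"travel":[0.007,-0.16,0],"twist":[0,0,0.0111]},{"travel":[0.012,-0.2,0],"twist":[0,0,0.0139]},{"travel":[0.019,-0.243,0],"twist":[0,0,0.0166]},{"travel":[0.019,-0.243,0],"twist":[0,0,0.0166]}]'
python3 -m inch '[{"travel":[0.004,-0.03,0],"twist":[0,0,0.002]},{"travel":[0.01,-0.06,0],"twist":[0,0,0.004]},{"travel":[0.018,-0.085,0],"twist":[0,0,0.0056]},{"travel":[0.028,-0.125,0],"twist":[0,0,0.0083]},{"travel":[0.04,-0.169,0],"twist":[0,0,0.0111]},{"travel":[0.053,-0.215,0],"twist":[0,0,0.0139]},{"travel":[0.067,-0.256,0],"twist":[0,0,0.0166]},{"travel":[0.067,-0.256,0],"twist":[0,0,0.0166]},{"travel":[0.067,-0.256,0],"twist":[0,0,0.0166]}]'
python3 - <<'E'
from h import *
im=capture('top');cv2.imwrite('pics/c2.png',cv2.resize(im[130:260,205:415],None,fx=3.3,fy=3.3,interpolation=2))
w=capture('wrist');cv2.imwrite('pics/w3.png',w)
s=bot.get_state();print(s['tcp_pos'],s['wrist_force'])
E
```

```text
time: 4.28
tcp_pos: [0.5533, -0.0659, 0.2434]
tool_rot: [[-0.026, -1.0, -0.003], [-0.995, 0.026, -0.097], [0.097, 0.001, -0.995]]
wrist_force: [-0.2, -0.8, -0.5]
opening: 0.0167
grasp_force: 39.1
time: 5.03
tcp_pos: [0.5636, -0.1036, 0.2435]
tool_rot: [[0.077, -0.997, 0.007], [-0.992, -0.078, -0.097], [0.097, 0.0, -0.995]]
wrist_force: [0.9, -1.5, -0.3]
opening: 0.0166
grasp_force: 39.1
[ 0.56355385 -0.10308238  0.24358375] [ 1.52166467 -2.25897229 -0.66953531]
```

View pics/w3.png

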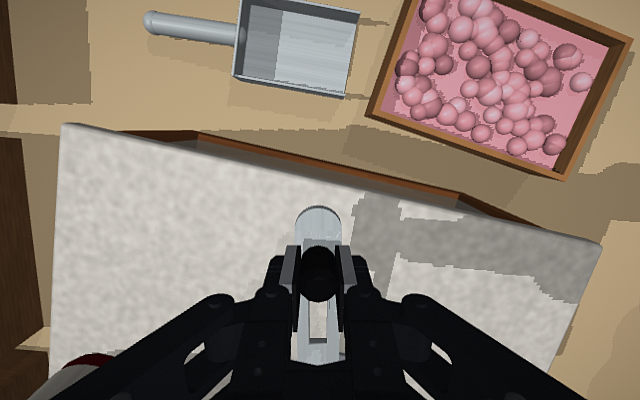

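View pics/c2.png

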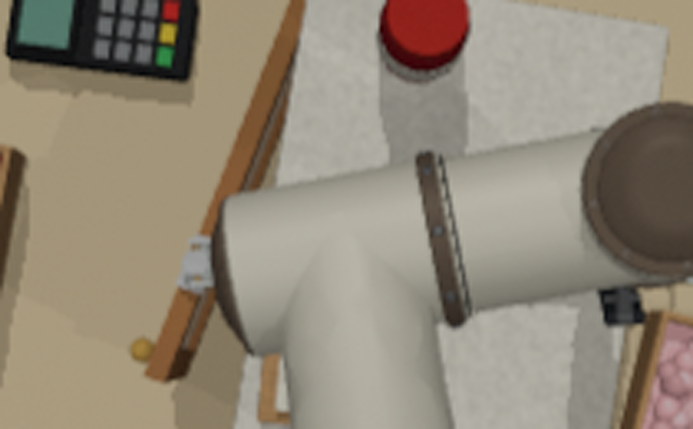

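The wrist view shows the bar gripped squarely, with only roof visible through the slot. The top crop shows the door part-closed, with the pivot bracket near (197,265) and the arm covering the holes. I'll check the pivot and look from the scene camera.

Run:
```python
from h import *
C=cam('top')
print(onz(C,[[97/3.3+204.65,267/3.3+109.65],[197/3.3+204.65,265/3.3+129.65]],.213).round(4))
im=capture('scene');S=cam('scene')
print(proj(S,[[.5548,.0055,.22],[.5406,.1849,.21]]))
cv2.imwrite('pics/s2.png',cv2.resize(im[120:260,210:410],None,fx=4,fy=4,interpolation=2))
```

```text
[[0.5845 0.2551 0.213 ]
 [0.5395 0.1822 0.213 ]]
[[299.59138918 168.54165377]
 [355.87086168 201.54436814]]
```

View pics/s2.png

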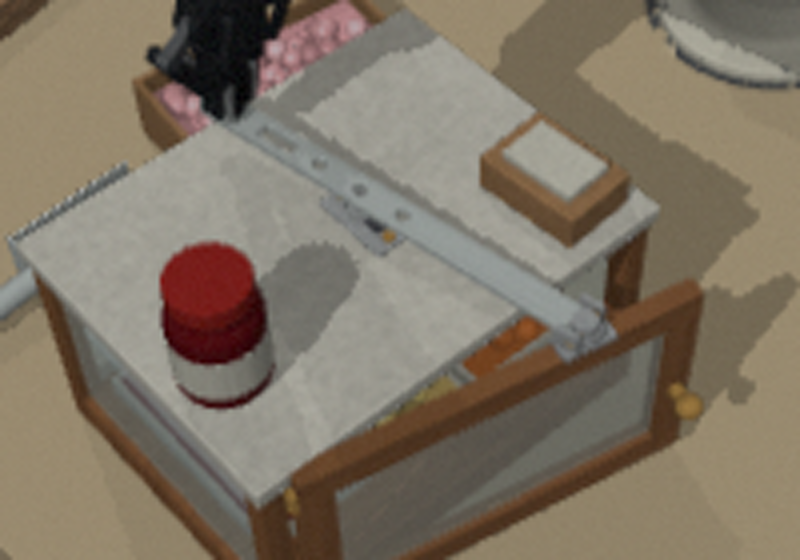

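Run:
```python
from h import *
S=cam('scene');yaw=np.radians(81.65);Rr=np.array([[np.cos(yaw),-np.sin(yaw)],[np.sin(yaw),np.cos(yaw)]])
t=np.array([.5548,.0055])-Rr@[.0078,.015]
w=lambda x,y,z:[*(Rr@[x,y]+t),z]
cr=lambda P:((proj(S,P)-[210,120])*4).round(0).tolist()
print('plate corners',cr([w(x,y,.204) for x,y in[(-.022,0),(.042,0),(.042,.03),(-.022,.03)]]))
for z in(.204,.212,.22):print(z,cr([w(.0078,.015,z)]))
print('roof',cr([w(x,y,.2) for x,y in[(.13,-.17),(-.13,-.17),(-.13,.17),(.13,.17)]]))
b=np.radians(-85.49);d=np.array([np.cos(b),np.sin(b)]);p=np.array([.5406,.1849]);th=np.radians(5.5)
for r in(.25,.215,.18,.145):print('hole',r,cr([[*(p+d*(r*np.cos(th)-.005*np.sin(th))),.208+r*np.sin(th)+.005]]))
```

```text
plate corners [[315.0, 196.0], [375.0, 250.0], [409.0, 227.0], [349.0, 175.0]]
0.204 [[359.0, 210.0]]
0.212 [[359.0, 202.0]]
0.22 [[358.0, 194.0]]
roof [[255.0, 483.0], [20.0, 238.0], [400.0, 7.0], [648.0, 199.0]]
hole 0.25 [[277.0, 134.0]]
hole 0.215 [[318.0, 159.0]]
hole 0.18 [[359.0, 185.0]]
hole 0.145 [[401.0, 211.0]]
```

Run:
```python
from h import *
s=dict(tcp_pos=[.551,-.0275,.2441],tool_rot=[[-.128,-.992,-.012],[-.987,.129,-.096],[.097,-.001,-.995]])
yaw=np.radians(81.65);Rr=np.array([[np.cos(yaw),-np.sin(yaw)],[np.sin(yaw),np.cos(yaw)]])
t=np.array([.5548,.0055])-Rr@[.0078,.015]
w=lambda x,y,z:[*(Rr@[x,y]+t),z]
print(proj(cam('wrist',s),[w(.0078,.015,.22),w(.031,.015,.206),w(.0078,.015,.206)]))
im=cv2.imread('pics/w2.png');print(im[300:346:3,317].tolist());w1=cv2.imread('pics/w1.png');print(w1[249,316],w1[234:270:4,316].tolist())
im=cv2.imread('pics/s2.png');print(im[236,388],im[236,386])
```

```text
[[318.41488033 296.73526767]
 [317.7761768  318.08024161]
 [318.37014301 285.56493431]]
[[0, 0, 0], [102, 99, 96], [52, 45, 44], [53, 46, 44], [54, 47, 44], [52, 46, 44], [140, 134, 133], [17, 30, 44], [38, 101, 144], [38, 100, 142], [38, 100, 143], [28, 96, 144], [161, 170, 174], [60, 58, 55], [101, 98, 96], [146, 143, 138]]
[136 130 129] [[128, 124, 122], [108, 103, 102], [58, 54, 54], [140, 134, 134], [136, 129, 128], [58, 54, 53], [39, 34, 33], [35, 30, 29], [126, 122, 118]]
[ 48 102 136] [ 47  99 133]
```

Run:
```python
from h import *
s=dict(tcp_pos=[.551,-.0275,.2441],tool_rot=[[-.128,-.992,-.012],[-.987,.129,-.096],[.097,-.001,-.995]])
C=cam('wrist',s)
b=np.radians(-97.44);d=np.array([np.cos(b),np.sin(b)]);p=np.array([.5878,.2582]);th=np.radians(5.5)
def bar(r,h):return [*(p+d*(r*np.cos(th)-h*np.sin(th))),.208+r*np.sin(th)+h*np.cos(th)]
for n,r,h in[('slot end top',.2355,.005),('bar free end',.317,.005),('knob top',.29,.035),('slot end bot',.2355,0)]:print(n,proj(C,[bar(r,h)]))
yaw=np.radians(81.65);Rr=np.array([[np.cos(yaw),-np.sin(yaw)],[np.sin(yaw),np.cos(yaw)]])
t=np.array([.5548,.0055])-Rr@[.0078,.015]
w=lambda x,y,z:[*(Rr@[x,y]+t),z]
print('roof far corners',proj(C,[w(-.13,-.17,.2),w(-.13,.17,.2)]))
S=dict(tcp_pos=[.5494,-.0321,.3097],tool_rot=[[-.128,-.992,-.002],[-.992,.128,-.001],[.001,.002,-1]])
C1=cam('wrist',S);print('w1: slot ends of plate',proj(C1,[w(-.003,.015,.204),w(.023,.015,.204),w(.031,.015,.204),w(.0078,.015,.22)]))
print('slot of bar',proj(C1,[[*(p+d*r),.213] for r in(.2645,.2355)]))
im=cv2.imread('pics/w2.png')
cv2.imwrite('pics/z.png',np.hstack([cv2.resize(im[280:350,285:350],(390,420),interpolation=0),cv2.resize(cv2.imread('pics/w1.png')[225:275,291:341],(400,420),interpolation=0)]))
```

```text
slot end top [[318.43682401 344.47904747]]
bar free end [[318.62069014 207.8870958 ]]
knob top [[318.72251796 292.13027819]]
slot end bot [[318.41955868 338.14377858]]
roof far corners [[  1.80349617  54.02111375]
 [591.2104847   63.21952056]]
w1: slot ends of plate [[316.54258837 227.93218723]
 [316.06034623 255.79430034]
 [315.91766626 264.03946719]
 [316.30947673 248.21916015]]
slot of bar [[316.32080418 233.57085731]
 [316.32443177 265.29361447]]
```

View pics/z.png

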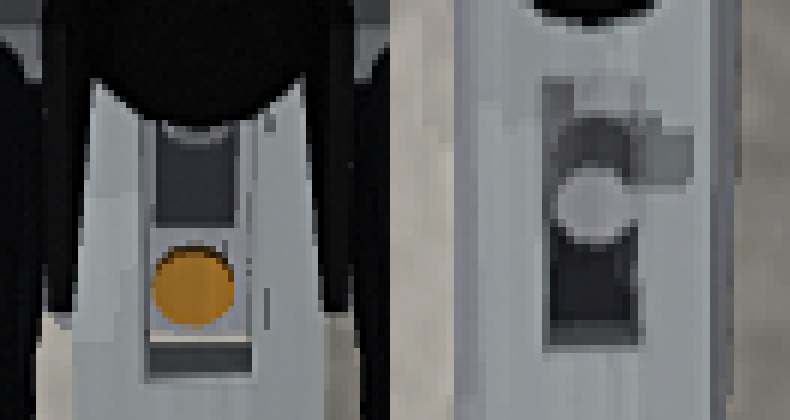

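The close-up confirms it: the grey disc is the pin, 8 mm ahead of the case origin in x. The orange disc is a screw on the plate. Hole 3 is where I computed, so I lower gently.

```bash
python3 -m inch '[{"travel":[0,-0.002,-0.018],"twist":[0.0015,0.0001,0]},{"travel":[0,-0.003,-0.036],"twist":[0.003,0.0002,0]},{"travel":[0,-0.005,-0.05],"twist":[0.0042,0.0003,0]},{"travel":[0,-0.005,-0.05],"twist":[0.0042,0.0003,0]}]'
python3 -m inch '[{"travel":[0,-0.001,-0.008],"twist":[0.0006,0.0001,0]},{"travel":[0,-0.002,-0.016],"twist":[0.0012,0.0001,0]},{"travel":[0,-0.003,-0.024],"twist":[0.0019,0.0002,0]},{"travel":[0,-0.003,-0.024],"twist":[0.0019,0.0002,0]}]'
```

```text
time: 5.52
tcp_pos: [0.5636, -0.1035, 0.2356]
tool_rot: [[0.078, -0.997, 0.005], [-0.995, -0.078, -0.069], [0.069, 0.0, -0.998]]
wrist_force: [-0.1, 0.2, 0.2]
opening: 0.0165
grasp_force: 39.2
time: 5.85
tcp_pos: [0.5636, -0.1038, 0.2321]
tool_rot: [[0.078, -0.997, 0.004], [-0.995, -0.078, -0.057], [0.057, 0.0, -0.998]]
wrist_force: [0.5, 1.3, 0.3]
opening: 0.0161
grasp_force: 39.2
```

```bash
python3 -m inch '[{"travel":[0,-0.001,-0.011],"twist":[0.0009,0.0001,0]},{"travel":[0,-0.002,-0.022],"twist":[0.0018,0.0001,0]},{"travel":[0,-0.003,-0.034],"twist":[0.0028,0.0002,0]},{"travel":[0,-0.003,-0.034],"twist":[0.0028,0.0002,0]}]'
```

```text
time: 6.18
tcp_pos: [0.5635, -0.1044, 0.2268]
tool_rot: [[0.078, -0.997, 0.002], [-0.996, -0.078, -0.039], [0.039, 0.001, -0.999]]
wrist_force: [0.6, 1.9, 0.3]
opening: 0.0164
grasp_force: 39.2
```

```bash
python3 -m inch '[{"travel":[0,-0.001,-0.012],"twist":[0.001,0.0001,0]},{"travel":[0,-0.001,-0.024],"twist":[0.002,0.0002,0]},{"travel":[0,-0.002,-0.036],"twist":[0.003,0.0002,0]},{"travel":[0,-0.002,-0.036],"twist":[0.003,0.0002,0]}]'
python3 -m inch '[{"travel":[0,-0.001,-0.012],"twist":[0.001,0.0001,0]},{"travel":[0,-0.001,-0.024],"twist":[0.002,0.0002,0]},{"travel":[0,-0.001,-0.036],"twist":[0.003,0.0002,0]},{"travel":[0,-0.001,-0.036],"twist":[0.003,0.0002,0]}]'
```

```text
time: 6.52
tcp_pos: [0.5635, -0.1049, 0.2214]
tool_rot: [[0.078, -0.997, 0.001], [-0.997, -0.078, -0.021], [0.021, 0.0, -1.0]]
wrist_force: [0.1, 1.1, 0.6]
opening: 0.0165
grasp_force: 39.2
time: 6.85
tcp_pos: [0.5635, -0.1051, 0.216]
tool_rot: [[0.078, -0.997, -0.0], [-0.997, -0.078, -0.002], [0.002, 0.0, -1.0]]
wrist_force: [0.3, 1.0, 1.4]
opening: 0.0166
grasp_force: 39.2
```

```bash
python3 -m inch '[{"travel":[0,0,-0.004],"twist":[0.0003,0,0]},{"travel":[0,0,-0.007],"twist":[0.0004,0,0]},{"travel":[0,0,-0.007],"twist":[0.0004,0,0]},{"travel":[0,0,-0.007],"twist":[0.0004,0,0]}]'
```

```text
time: 7.18
tcp_pos: [0.5637, -0.1051, 0.2156]
tool_rot: [[0.079, -0.997, 0.001], [-0.997, -0.079, -0.0], [0.0, -0.001, -1.0]]
wrist_force: [-0.0, -0.5, 0.9]
opening: 0.0168
grasp_force: 39.2
```

```bash
python3 -m inch '[{"travel":[0,0,-0.004],"twist":[0,0,0]},{"travel":[0,0,-0.008],"twist":[0,0,0]},{"travel":[0,0,-0.012],"twist":[0,0,0]},{"travel":[0,0,-0.012],"twist":[0,0,0]}]'
```

```text
time: 7.52
tcp_pos: [0.5637, -0.1051, 0.2137]
tool_rot: [[0.078, -0.997, 0.001], [-0.997, -0.078, -0.0], [0.0, -0.001, -1.0]]
wrist_force: [0.8, -1.0, 1.1]
opening: 0.0167
grasp_force: 39.4
```

```bash
python3 -m inch '[{"travel":[0,0,-0.005],"twist":[0,0,0]},{"travel":[0,0,-0.01],"twist":[0,0,0]},{"travel":[0,0,-0.01],"twist":[0,0,0]},{"travel":[0,0,-0.01],"twist":[0,0,0]}]'
```

```text
time: 7.85
tcp_pos: [0.5638, -0.105, 0.2123]
tool_rot: [[0.078, -0.997, 0.001], [-0.997, -0.079, 0.0], [0.0, -0.001, -1.0]]
wrist_force: [0.6, -0.4, 1.9]
opening: 0.0168
grasp_force: 39.4
```

```bash
python3 -m inch '[{"travel":[0,0,-0.005],"twist":[0,0,0]},{"travel":[0,0,-0.012],"twist":[0,0,0]},{"travel":[0,0,-0.012],"twist":[0,0,0]},{"travel":[0,0,-0.012],"twist":[0,0,0]}]'
python3 - <<'E'
from h import *
# bar silhouette in the scene image: measure knob-side slot & hole positions by dark blobs along the bar
im=capture('scene');cv2.imwrite('pics/s3.png',cv2.resize(im[120:260,210:410],None,fx=4,fy=4,interpolation=2))
S=cam('scene');b=np.radians(-85.49);d=np.array([np.cos(b),np.sin(b)]);p=np.array([.5406,.1849])
for th in(0,.02):
  for r in(.25,.215,.18,.145):print(th,r,((proj(S,[[*(p+d*r),.213+r*th]])-[210,120])*4).round(0).tolist())
E
```

```text
time: 8.18
tcp_pos: [0.5638, -0.1049, 0.2104]
tool_rot: [[0.079, -0.997, 0.001], [-0.997, -0.079, 0.0], [-0.0, -0.001, -1.0]]
wrist_force: [0.7, -1.3, 2.9]
opening: 0.0169
grasp_force: 39.5
0 0.25 [[278.0, 157.0]]
0 0.215 [[318.0, 179.0]]
0 0.18 [[359.0, 201.0]]
0 0.145 [[401.0, 224.0]]
0.02 0.25 [[278.0, 152.0]]
0.02 0.215 [[318.0, 175.0]]
0.02 0.18 [[359.0, 197.0]]
0.02 0.145 [[400.0, 221.0]]
```

Run:
```python
from h import *
for f in('s2','s3'):
    g=cv2.cvtColor(cv2.imread(f'pics/{f}.png'),6).astype(int)
    for c in(262,318,360,402,450,500):
        print(f,c,[(r,g[r-1:r+2,c-2:c+3].mean().round().astype(int)) .__getitem__(1) for r in range(110,330,6)])
```

```text
s2 262 [np.int64(124), np.int64(136), np.int64(136), np.int64(117), np.int64(122), np.int64(140), np.int64(129), np.int64(140), np.int64(156), np.int64(148), np.int64(146), np.int64(149), np.int64(150), np.int64(147), np.int64(145), np.int64(148), np.int64(146), np.int64(146), np.int64(148), np.int64(148), np.int64(146), np.int64(147), np.int64(153), np.int64(148), np.int64(150), np.int64(148), np.int64(151), np.int64(147), np.int64(118), np.int64(111), np.int64(86), np.int64(67), np.int64(37), np.int64(36), np.int64(23), np.int64(19), np.int64(27)]
s2 318 [np.int64(158), np.int64(156), np.int64(157), np.int64(146), np.int64(122), np.int64(117), np.int64(127), np.int64(136), np.int64(133), np.int64(115), np.int64(135), np.int64(146), np.int64(125), np.int64(142), np.int64(146), np.int64(139), np.int64(140), np.int64(150), np.int64(149), np.int64(145), np.int64(149), np.int64(148), np.int64(144), np.int64(114), np.int64(108), np.int64(113), np.int64(111), np.int64(109), np.int64(112), np.int64(113), np.int64(113), np.int64(114), np.int64(112), np.int64(113), np.int64(114), np.int64(11
[... 4930 characters left out ...]
4(130), np.int64(143), np.int64(149), np.int64(157), np.int64(163), np.int64(164), np.int64(162), np.int64(159), np.int64(161), np.int64(157)]
s3 500 [np.int64(157), np.int64(156), np.int64(158), np.int64(159), np.int64(155), np.int64(120), np.int64(104), np.int64(111), np.int64(104), np.int64(101), np.int64(98), np.int64(80), np.int64(78), np.int64(79), np.int64(78), np.int64(125), np.int64(152), np.int64(152), np.int64(157), np.int64(162), np.int64(161), np.int64(158), np.int64(157), np.int64(159), np.int64(161), np.int64(142), np.int64(147), np.int64(154), np.int64(152), np.int64(154), np.int64(149), np.int64(142), np.int64(130), np.int64(145), np.int64(151), np.int64(149), np.int64(110)]
```

```bash
python3 -m inch '[{"travel":[0,0,-0.006],"twist":[0,0,0]},{"travel":[0,0,-0.012],"twist":[0,0,0]},{"travel":[0,0,-0.018],"twist":[0,0,0]},{"travel":[0,0,-0.018],"twist":[0,0,0]},{"travel":[0,0,-0.018],"twist":[0,0,0]}]'
```

```text
time: 8.65
tcp_pos: [0.5638, -0.1049, 0.2078]
tool_rot: [[0.079, -0.997, 0.001], [-0.997, -0.079, 0.0], [-0.0, -0.001, -1.0]]
wrist_force: [1.6, -1.2, 4.1]
opening: 0.0166
grasp_force: 39.5
```

```bash
python3 -m inch '[{"travel":[0,0,0.02],"twist":[0,0,0]},{"travel":[0,0,0.02],"twist":[0,0,0]},{"travel":[0,0,0.02],"twist":[0,0,0]},{"travel":[0,0,0.02],"twist":[0,0,0]},{"travel":[0,0,0.02],"twist":[0,0,0]}]' -0.2
python3 -m inch '[{"travel":[0,0,0.15],"twist":[0,0,0]},{"travel":[0,0,0.35],"twist":[0,0,0]},{"travel":[0,0,0.6],"twist":[0,0,0]},{"travel":[0,0,0.68],"twist":[0,0,0]},{"travel":[0,0,0.68],"twist":[0,0,0]}]'
python3 - <<'E'
from h import *
s=bot.get_state();w=capture('wrist');sc=capture('scene');print(s['tcp_pos'],s['wrist_force'])
C=cam('wrist',s);d=np.array([np.cos(np.radians(-85.49)),np.sin(np.radians(-85.49))]);pin=np.array([.5548,.0055])
print('expected px: knob top, slot, h2, pin/h3',proj(C,[[*(pin+d*.11),.243],[*(pin+d*.07),.213],[*(pin+d*.035),.213],[*pin,.22]]).round(0).tolist())
a=sc[130:240,235:375];a=cv2.resize(a,None,fx=3,fy=3,interpolation=2)
b=cv2.resize(w[190:360,240:400],(360,382),interpolation=2)
H=382;a=cv2.copyMakeBorder(a,0,H-a.shape[0],0,0,0)
cv2.imwrite('pics/f.png',np.hstack([a,b[:H]]))
E
```

```text
time: 9.07
tcp_pos: [0.5633, -0.1048, 0.21]
tool_rot: [[0.079, -0.997, -0.001], [-0.997, -0.079, 0.0], [-0.0, 0.001, -1.0]]
wrist_force: [-0.1, 0.1, -0.2]
opening: 0.0512
grasp_force: 0.0
time: 9.48
tcp_pos: [0.5653, -0.1051, 0.3172]
tool_rot: [[0.079, -0.997, 0.009], [-0.997, -0.079, -0.0], [0.001, -0.009, -1.0]]
wrist_force: [0.6, 0.9, 0.5]
opening: 0.0511
grasp_force: 0.0
[ 0.56533288 -0.10508386  0.31715704] [0.57966745 0.9290208  0.48452586]
expected px: knob top, slot, h2, pin/h3 [[321.0, 211.0], [320.0, 244.0], [320.0, 280.0], [320.0, 318.0]]
```

View pics/f.png

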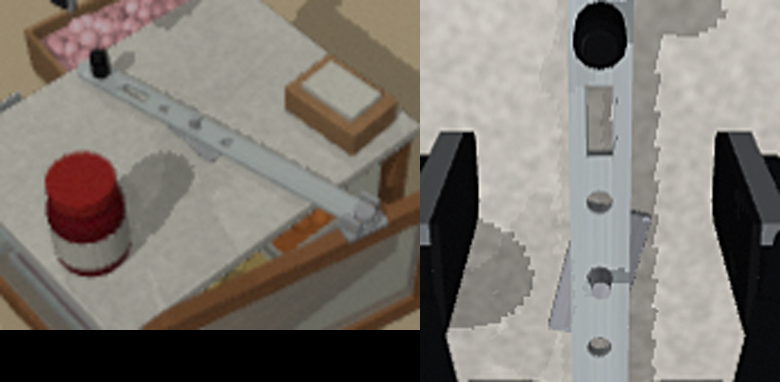

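The final view shows the pin standing through hole 3 at (600,288) and casting its shadow on the bar. Jar and box are untouched. I'll close the fingers and press on the knob top to confirm the stay is fully home.

```bash
python3 -m inch '[{"travel":[0,0,-0.1],"twist":[0,0,0]},{"travel":[0,0,-0.1],"twist":[0,0,0]},{"travel":[0,0,-0.1],"twist":[0,0,0]},{"travel":[0,0,-0.1],"twist":[0,0,0]},{"travel":[0,0,-0.2],"twist":[0,0,0]},{"travel":[0,0,-0.3],"twist":[0,0,0]},{"travel":[0,0,-0.4],"twist":[0,0,0]},{"travel":[0,0,-0.45],"twist":[0,0,0]},{"travel":[0,0,-0.45],"twist":[0,0,0]}]' 1 20
python3 -m inch '[{"travel":[0,0,-0.01],"twist":[0,0,0]},{"travel":[0,0,-0.02],"twist":[0,0,0]},{"travel":[0,0,-0.03],"twist":[0,0,0]},{"travel":[0,0,-0.04],"twist":[0,0,0]},{"travel":[0,0,-0.04],"twist":[0,0,0]}]'
```

```text
time: 10.33
tcp_pos: [0.5628, -0.1049, 0.2433]
tool_rot: [[0.078, -0.997, -0.003], [-0.997, -0.078, 0.0], [-0.0, 0.003, -1.0]]
wrist_force: [-0.3, 0.3, 0.8]
opening: 0.0004
grasp_force: 0.0
time: 10.75
tcp_pos: [0.5637, -0.1049, 0.2393]
tool_rot: [[0.079, -0.997, 0.001], [-0.997, -0.079, 0.0], [-0.0, -0.001, -1.0]]
wrist_force: [0.3, 0.2, -0.2]
opening: 0.0
grasp_force: 0.0
```

```bash
python3 -m inch '[{"travel":[0,0,-0.007],"twist":[0,0,0]},{"travel":[0,0,-0.013],"twist":[0,0,0]},{"travel":[0,0,-0.013],"twist":[0,0,0]}]'
python3 -m inch '[{"travel":[0,0,-0.007],"twist":[0,0,0]},{"travel":[0,0,-0.013],"twist":[0,0,0]},{"travel":[0,0,-0.013],"twist":[0,0,0]}]'
```

```text
time: 11.0
tcp_pos: [0.5638, -0.1051, 0.2374]
tool_rot: [[0.079, -0.997, 0.001], [-0.997, -0.079, -0.0], [0.0, -0.001, -1.0]]
wrist_force: [-0.1, -0.1, 1.2]
opening: -0.0001
grasp_force: 0.6
time: 11.25
tcp_pos: [0.5638, -0.1052, 0.2355]
tool_rot: [[0.079, -0.997, 0.001], [-0.997, -0.079, -0.0], [0.001, -0.001, -1.0]]
wrist_force: [0.5, -1.1, 2.2]
opening: 0.0002
grasp_force: 1.2
```

```bash
python3 -m inch '[{"travel":[0,0,-0.007],"twist":[0,0,0]},{"travel":[0,0,-0.013],"twist":[0,0,0]},{"travel":[0,0,-0.02],"twist":[0,0,0]},{"travel":[0,0,-0.02],"twist":[0,0,0]}]'
python3 - <<'E'
from h import *
sc=capture('scene')
g=cv2.cvtColor(cv2.resize(sc[120:260,210:410],None,fx=4,fy=4,interpolation=2),6).astype(int)
g3=cv2.cvtColor(cv2.imread('pics/s3.png'),6).astype(int)
A=g3[150:250,290:440].astype(np.float32);B=g[150:250,290:440].astype(np.float32)
print('shift of bar since s3 (crop px, 4/px; ~ .9 px per mm height)',cv2.phaseCorrelate(A,B))
for c in(318,402):print(c,[int(g[r-1:r+2,c-2:c+3].mean()) for r in range(158,260,6)],[int(g3[r-1:r+2,c-2:c+3].mean()) for r in range(158,260,6)])
E
```

```text
time: 11.58
tcp_pos: [0.5637, -0.105, 0.2323]
tool_rot: [[0.079, -0.997, 0.001], [-0.997, -0.079, -0.0], [0.0, -0.001, -1.0]]
wrist_force: [0.4, -1.2, 3.0]
opening: -0.0007
grasp_force: 1.7
shift of bar since s3 (crop px, 4/px; ~ .9 px per mm height) ((0.0119761934208924, -0.03583489015877461), 0.6046994885762532)
318 [156, 147, 131, 138, 127, 109, 133, 132, 132, 149, 147, 146, 148, 147, 145, 114, 109] [151, 123, 132, 139, 113, 117, 134, 125, 137, 149, 146, 145, 150, 149, 144, 113, 109]
402 [152, 153, 152, 153, 159, 156, 154, 161, 140, 133, 148, 140, 119, 131, 148, 129, 144] [151, 153, 153, 152, 158, 157, 154, 159, 141, 137, 150, 132, 122, 142, 148, 128, 147]
```

```bash
python3 -m inch '[{"travel":[0,0,0.05],"twist":[0,0,0]},{"travel":[0,0,0.2],"twist":[0,0,0]},{"travel":[0,0,0.45],"twist":[0,0,0]},{"travel":[0,0,0.7],"twist":[0,0,0]},{"travel":[0,0,0.8],"twist":[0,0,0]},{"travel":[0,0,0.8],"twist":[0,0,0]}]'
python3 - <<'E'
from h import *
S=cam('scene');sc=capture('scene');cv2.imwrite('pics/s4.png',sc);s0=cv2.imread('pics/scene0.png')
def knob(im,k):
    u=proj(S,[k])[0];x,y=u.round().astype(int);a=255-cv2.cvtColor(im,6)[y-12:y+13,x-12:x+13].astype(float)
    a=np.clip(a-185,0,None);lab,L=cv2.connectedComponents((a>0).astype(np.uint8));
    i=np.bincount(L[L>0]).argmax();a[L!=i]=0
    Y,X=np.mgrid[-12:13,-12:13];return np.array([x+(a*X).sum()/a.sum(),y+(a*Y).sum()/a.sum()])-u,(a>0).sum()
print('start',knob(s0,[.5502,-.0294,.228]))
print('now',knob(sc,[.5634,-.1042,.228]),'px per 10mm height',proj(S,[[.5634,-.1042,.238]])-proj(S,[[.5634,-.1042,.228]]))
# dark hole 2 & 4 / bar profiles perpendicular: print edge profile across the bar at several r
for n,im,p,b in(('start',s0,(.5878,.2582),-97.44),('now',sc,(.5406,.1849),-85.49)):
    d=np.array([np.cos(np.radians(b)),np.sin(np.radians(b))])
    for r in(.145,.18,.215):
        u=proj(S,[[*(np.array(p)+d*r),.213]])[0]
        x,y=u.round().astype(int);g=255.-cv2.cvtColor(cv2.resize(im[y-4:y+5,x-4:x+5],(72,72),interpolation=2),6)
        print(n,r,u.round(1),cv2.cvtColor(im,6)[y-5:y+6,x-1:x+2].mean(1).round().astype(int).tolist())
E
```

```text
time: 12.13
tcp_pos: [0.5651, -0.1048, 0.3573]
tool_rot: [[0.079, -0.997, 0.009], [-0.997, -0.079, 0.0], [0.0, -0.009, -1.0]]
wrist_force: [0.6, 0.1, -0.8]
opening: 0.0002
grasp_force: 0.0
start (array([-0.33424231,  0.68554297]), np.int64(59))
now (array([0.14842076, 1.26610919]), np.int64(57)) px per 10mm height [[-0.39350203 -2.54621508]]
start 0.145 [327.5 193.7] [137, 142, 146, 146, 124, 112, 121, 140, 145, 140, 131]
start 0.18 [318.4 186. ] [129, 139, 142, 145, 130, 112, 117, 138, 145, 142, 134]
start 0.215 [309.5 178.5] [132, 139, 141, 141, 116, 106, 118, 138, 143, 137, 129]
now 0.145 [310.1 175.9] [142, 133, 140, 148, 149, 122, 113, 123, 142, 145, 131]
now 0.18 [299.7 170.2] [144, 129, 132, 134, 125, 104, 96, 104, 134, 146, 138]
now 0.215 [289.5 164.7] [137, 130, 137, 142, 146, 120, 118, 135, 145, 144, 132]
```

```bash
python3 -c "
from bench import bot
print(bot.sign_off())"
```

```text
the job is handed in; nothing more can be done
None
```

I handed the job in after about 12 s: hole 3 is over the pin and the stay is pressed home, level in the camera checks. The downward press met a soft, springy resistance instead of a hard stop. The door is eased in to about 0.22 rad. The arm touched no other goods, and the gripper is clear.

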